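# Find the rocking hatch cover and slide it into its seat

### The job

Four identical hatch covers lie on the green terminal box; three are firm and one rocks when an end of it is pressed. Press the ends of the covers with a fingertip to find the one that rocks, then push that cover along its well, away from the robot into the open gap, until it drops flat into its seat. Leave the three firm covers and the other things where they are, and do not lift anything.

Things in the scene. Friction and masses are not known exactly. Their poses are not given: they have to be found in the camera images.
- plinth: Green steel terminal box fixed to the bench, from x = -80 to +93 mm, y = -235 to +235 mm, 47 mm high. Origin: on the bench under the middle of the row of covers; x points away from the robot (box turned up to 0.3 rad). Four open wells in a row, centres at y = -138, -46, +46, +138 mm, each from x = -48 to +61 mm and 74 mm wide, rim at z = 47 mm.
- row (a point): Middle of the row, at the height of the covers' undersides at the start (43 mm above the bench); axes as the box's. All four covers start level, alike and equally high, plate top 2 mm above the rim. Three lie on firm strips and do not give wherever pressed. The loose one is carried across its middle by a narrow rail.
- near_wall (a point): Near (-x) wall of the wells at rim height, mid row; covers start about 3 mm from it. How the loose cover rocks: pressed with 1 N or more 30 to 40 mm from its middle, toward its near or far end, the point dips 2.5 to 3.5 mm (tilt about 0.1 rad) onto a stop; let go, it wobbles a moment and settles level. Pressing never seats it.
- far_wall (a point): Far (+x) wall of the wells at rim height, mid row; covers start about 16 mm from it. Slid 12 mm or more to +x (1 to 3 N; it may tip forward on the way; this wall stops it) the loose cover drops 4 mm off its rail, then lies firm and level, underside 39 mm above the bench, plate top 2 mm below the rim. The firm covers slide as easily but do not drop: leave them.
- cover_a: One of four identical hatch covers in a row: aluminium plate 90 (plinth x) x 70 (y) x 6 mm, about 0.3 kg, with a black bar handle 12 (x) x 36 (y) x 18 mm high in the middle of its top. Origin: centre of the plate's underside (top of plate at z = +6 mm, top of handle at z = +24 mm); axes nearly as the plinth's. It lies loose in its well, nominally centred at plinth x = 0, y = -138 mm.
- cover_b: One of four identical hatch covers in a row: aluminium plate 90 (plinth x) x 70 (y) x 6 mm, about 0.3 kg, with a black bar handle 12 (x) x 36 (y) x 18 mm high in the middle of its top. Origin: centre of the plate's underside (top of plate at z = +6 mm, top of handle at z = +24 mm); axes nearly as the plinth's. It lies loose in its well, nominally centred at plinth x = 0, y = -46 mm.
- cover_c: One of four identical hatch covers in a row: aluminium plate 90 (plinth x) x 70 (y) x 6 mm, about 0.3 kg, with a black bar handle 12 (x) x 36 (y) x 18 mm high in the middle of its top. Origin: centre of the plate's underside (top of plate at z = +6 mm, top of handle at z = +24 mm); axes nearly as the plinth's. It lies loose in its well, nominally centred at plinth x = 0, y = 46 mm.
- cover_d: One of four identical hatch covers in a row: aluminium plate 90 (plinth x) x 70 (y) x 6 mm, about 0.3 kg, with a black bar handle 12 (x) x 36 (y) x 18 mm high in the middle of its top. Origin: centre of the plate's underside (top of plate at z = +6 mm, top of handle at z = +24 mm); axes nearly as the plinth's. It lies loose in its well, nominally centred at plinth x = 0, y = 138 mm.
- reducer: Bystander: loose brass pipe reducer standing on the +y end of the box, 38 mm wide, 45 mm high. Origin: centre of its underside.
- tin: Bystander: tin standing on the bench to the right, 72 mm wide, 110 mm high. Origin: centre of its underside.
- wrench: Bystander: wrench lying on the bench to the left along x, about 0.2 m long, under 25 mm high. Origin: near its middle.
Mind the look-alikes: they are no part of the job. What is shaped like the cover_c but red or turquoise is not meant.

How it is judged (in metres and radians):
On the way, in this order (a step that is already met when the one before it is completed fails the run):
1. the loose cover rocks (tilts over 0.04 rad) under the pressing fingers (((angle between cover_a's own z axis and vertical above 0.04 rad and contact force between the fingers and cover_a above 0.5 N) or (angle between cover_b's own z axis and vertical above 0.04 rad and contact force between the fingers and cover_b above 0.5 N) or (angle between cover_c's own z axis and vertical above 0.04 rad and contact force between the fingers and cover_c above 0.5 N) or (angle between cover_d's own z axis and vertical above 0.04 rad and contact force between the fingers and cover_d above 0.5 N))), for 0.05 s.
2. one cover has dropped flat into its seat (((z of cover_a in the frame of plinth below 0.0408 m and angle between cover_a's own z axis and vertical below 0.02 rad) or (z of cover_b in the frame of plinth below 0.0408 m and angle between cover_b's own z axis and vertical below 0.02 rad) or (z of cover_c in the frame of plinth below 0.0408 m and angle between cover_c's own z axis and vertical below 0.02 rad) or (z of cover_d in the frame of plinth below 0.0408 m and angle between cover_d's own z axis and vertical below 0.02 rad))), for 0.2 s.
At the end, for the whole second after the job is handed in: One cover lies in its seat (underside less than 40.8 mm above the box's underside), the other three stand where they were (within 6 mm, still on their strips, underside above 41.5 mm), all covers level within 0.02 rad and at rest, and the bystanders are within 20 mm of where they were (((z of cover_a in the frame of plinth below 0.0408 m and distance of each of cover_b, cover_c, cover_d from where it was at the start of the episode below 0.006 m and z of each of cover_b, cover_c, cover_d in the frame of plinth above 0.0415 m) or (z of cover_b in the frame of plinth below 0.0408 m and distance of each of cover_a, cover_c, cover_d from where it was at the start of the episode below 0.006 m and z of each of cover_a, cover_c, cover_d in the frame of plinth above 0.0415 m) or (z of cover_c in the frame of plinth below 0.0408 m and distance of each of cover_a, cover_b, cover_d from where it was at the start of the episode below 0.006 m and z of each of cover_a, cover_b, cover_d in the frame of plinth above 0.0415 m) or (z of cover_d in the frame of plinth below 0.0408 m and distance of each of cover_a, cover_b, cover_c from where it was at the start of the episode below 0.006 m and z of each of cover_a, cover_b, cover_c in the frame of plinth above 0.0415 m)) and angle between each of cover_a, cover_b, cover_c, cover_d's own z axis and vertical below 0.02 rad and linear speed of each of cover_a, cover_b, cover_c, cover_d below 0.02 m/s and distance of each of reducer, tin, wrench from where it was at the start of the episode below 0.02 m); the robot touches nothing.
It fails at once if a cover is lifted (its underside over 58 mm above the box's underside) (z of any of cover_a, cover_b, cover_c, cover_d in the frame of plinth above 0.058 m).
It fails at once if a second cover is shifted by more than 8 mm (distance of each of cover_a, cover_b from where it was at the start of the episode above 0.008 m or distance of each of cover_a, cover_c from where it was at the start of the episode above 0.008 m or distance of each of cover_a, cover_d from where it was at the start of the episode above 0.008 m or distance of each of cover_b, cover_c from where it was at the start of the episode above 0.008 m or distance of each of cover_b, cover_d from where it was at the start of the episode above 0.008 m or distance of each of cover_c, cover_d from where it was at the start of the episode above 0.008 m).
It fails at once if a bystander is moved by more than 30 mm, or lifted (distance of any of reducer, tin, wrench from where it was at the start of the episode above 0.03 m).
It also fails if it takes over 48 s, if anything falls off the work surface, if the arm or the gripper's body presses on something with over 40 N, if the wrist force passes 120 N, or if a joint passes its speed limit or range.

### The arm

A 6-joint arm with a two-finger parallel gripper is mounted at the origin on the work surface. World frame = base frame: x ahead of the robot, y to its left, z up, the work surface at z = 0. Lengths are in mm, angles in rad, forces in N, time in s.
With the tool pointing down it reaches from about 300 to 775 mm from the base axis. Payload 14.6 kg.
Tool frame: the origin (TCP) lies on the centre line of the jaws, within the pads' length; the fingertips stand 19 mm ahead of it and the grasp point (between the pads) is the TCP (bot.tip_reach is the distance from the TCP to the fingertips, in mm); z points along the fingers, y is the line along which they close (so a half turn about z gives the same grasp; the last joint's range is limited). The gripper opens to 85 mm and grips with 20 to 120 N. Pads are 22 mm wide; open, the fingers measure 114 mm over their backs; the gripper's body (76 mm by 85 mm) begins 54 mm behind the grasp point. The pads swing forward as they close: fully open they stand 13 mm farther back than shut.
Start: joints at [1.196, 0.3, 1.521, -0, 1.321, -0.067], TCP at [166.627, 524.142, 250.281] pointing down, gripper open.
Joint ranges: [-3.03, 3.03], [-0.79, 2.21], [0.23, 2.52], [-1.04, 4.18], [0, 3.07], [-2.55, 2.55]. Speed limits (rad/s): [2.22, 2.22, 2.57, 3.14, 3.14, 3.14].

### API

Orientations are given as a unit quaternion [w, x, y, z].
In Python, from rig import bot gives the robot as it stands. Calls block until the motion is done:
- bot.move_to(position, orientation): joint-space move of the TCP to a pose.
- bot.servo_line(position, attitude=None, speed=150, until_force=None): straight line of the TCP; attitude=None keeps the orientation; speed is the mean speed in mm/s. With until_force (N) it stops when the force on the tool has changed by that much, and returns True; else False.
- bot.move_joints(angles): joint-space move.
- bot.move_gripper(opening, grip_force=None): finger opening in mm; grip_force is the grip in N (None keeps the last); returns when the fingers have stopped.
- bot.dwell(seconds).
- bot.ik(position, orientation): joint angles nearest the present ones, or None.
- bot.read_state(): the state.
- bot.read_camera(name): name is "scene" or "side" or "wrist"; returns a dict with "image" (480x640x3 uint8, blue, green, red), "depth" (480x640 float32, mm along the optical axis (not along the pixel's ray), 0 where there is no reading), "fovy" (degrees; the focal length in pixels is half the picture's height over the tangent of half this angle, whatever the lens; pixels are square), "cx", "cy" (the principal point, pixels), "eye" and "attitude" of the camera in the world; the wrist camera has in their place "mount" (4x4, takes a point from camera to tool coordinates, whose origin is the TCP and whose axes are the flange's). Camera axes: x right, y down, z forward; pixel columns grow to the right and rows downward; lengths in mm; the calibration is good to about 2 mm. A picture is of the moment at which its call begins: read the wrist's pose just before it.
A pose or a line that the arm cannot do raises bot.MotionError and nothing moves.
- bot.finish_job(): hands the job in; it is judged then, once.
The state is a dict: "clock": time; "joint_positions": joint angles; "qvel": joint speeds; "effort": joint torques, N m; "ee_pos": TCP position; "tool_rot": TCP orientation; "ft_force": force on the tool from outside, world axes, zero at the start; "moment": the same for the moment, N m; "grip_width": finger opening in mm; "grip_force": force on a finger pad.
Only numpy, scipy, OpenCV 4.12 (cv2) and the standard library are available. Lean on these libraries where they do the work, as an engineer would, in place of code of your own. Each camera call takes 0.05 s, during which the arm holds its last target. There are 200 camera calls.

## Working session

There is one attempt and no reset: what is moved stays moved. The work goes in short steps, each a Python script; the robot and the scene stay as the last script left them, time stands still between calls to the robot, and variables do not carry over. Pictures are saved under pics/ and viewed, at most 10 in all, crops included, and the job is handed in when it is done.

```bash
mkdir -p pics; python3 - <<'E'
from rig import bot
import cv2,numpy as np
for n in("scene","side"):
    c=bot.read_camera(n); cv2.imwrite(f"pics/{n}0.png",c["image"]); np.savez(f"{n}.npz",**c)
    print(n,c["fovy"],c["cx"],c["cy"],c["eye"],c["attitude"])
s=bot.read_state();print(s["clock"],s["ft_force"],s["tool_rot"])
E
```

```text
scene 48.637653881306804 316.65262166924856 239.58520821211334 [1057.47024978  581.09883948  806.37577465] [-0.13107724  0.30971277  0.87212281 -0.35538509]
side 45.89566399911551 315.4879530323274 243.49894311521996 [  157.90188082 -1056.02303114   959.67360842] [-0.43090723  0.88356233 -0.16175717  0.08643602]
0.1 [-0.44946262 -0.63966536 -0.14595046] [-1.25904089e-04  1.53301969e-01  9.88179251e-01 -5.09066555e-04]
```

View pics/scene0.png

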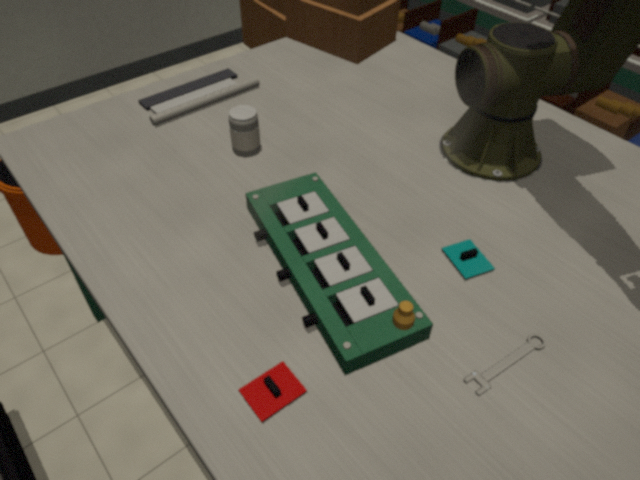

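The scene view shows the green box with its four grey covers, handles at about (303,203), (322,230), (343,261) and (367,295). The reducer is at (404,314), the tin at (244,130) and the wrench at (505,365). The red plate (272,390) and turquoise plate (467,258) lie on the bench, so they are the look-alikes; only the four grey plates in the wells fit the description.

Next I'll fit the box pose from the depth data.

```bash
cat > h.py <<'E'
import numpy as np,cv2
from scipy.spatial.transform import Rotation as R
def cloud(c,Rw=None,t=None):
    f=240/np.tan(np.radians(float(c["fovy"])/2)); v,u=np.mgrid[:480,:640]; d=c["depth"]
    P=np.dstack([(u-c["cx"])/f*d,(v-c["cy"])/f*d,d])
    if Rw is None: Rw=R.from_quat(c["attitude"],scalar_first=True).as_matrix(); t=c["eye"]
    return P@Rw.T+t
E
python3 - <<'E'
from h import *
for n in("scene","side"):
    c=dict(np.load(n+".npz")); W=cloud(c); im=c["image"]; hsv=cv2.cvtColor(im,cv2.COLOR_BGR2HSV)
    ok=c["depth"]>0
    reg=ok&(W[...,0]>250)&(W[...,0]<800)&(abs(W[...,1])<450)
    g=reg&(hsv[...,0]>50)&(hsv[...,0]<82)&(hsv[...,1]>90)&(W[...,2]>38)&(W[...,2]<56)
    k,l,st,_=cv2.connectedComponentsWithStats(g.astype(np.uint8)); g=l==1+np.argmax(st[1:,4])
    p=W[g]; print(n,len(p),"z",np.median(p[:,2]))
    r=cv2.minAreaRect(p[:,:2].astype(np.float32));print(r);
    (cx,cy),(w,h),a=r; th=np.radians(a if w<h else a-90); print("th",th)
    ex=np.array([np.cos(th),np.sin(th)]); 
    if ex[0]<0: ex=-ex
    ey=np.array([-ex[1],ex[0]]); o=np.array([cx,cy])-6.5*ex; print("origin",o,"ex",ex)
    # covers: points in box frame
    q=(W[...,:2]-o)@np.stack([ex,ey]).T
    for y in(-138,-46,46,138):
        m=ok&(abs(q[...,1]-y)<44)&(q[...,0]>-55)&(q[...,0]<66)&(hsv[...,1]<60)&(hsv[...,2]>110)&(W[...,2]>40)
        hd=ok&(abs(q[...,1]-y)<30)&(abs(q[...,0])<25)&(W[...,2]>60)&(hsv[...,2]<80)
        b=q[m]; print(y,len(b),np.percentile(b,[1,99],axis=0).round(1).tolist(),np.median(W[m][:,2]).round(1),"handle",len(q[hd]),q[hd].mean(0).round(1) if hd.any() else 0)
    m=reg&(W[...,2]>70)&(abs(q[...,1]-200)<40)&(abs(q[...,0])<100); print("reducer",q[m].mean(0), W[m][:,2].max() if m.any() else 0)
E
```

```text
scene 7434 z 46.32212604654319
((583.6952514648438, 46.06170654296875), (468.1277160644531, 172.38758850097656), 76.66559600830078)
th -0.232729253446226
origin [577.37048782  47.56082789] ex [ 0.97304056 -0.23063405]
-138 838 [[-49.9, -176.0], [40.3, -104.3]] 48.3 handle 75 [  -1.9 -136. ]
-46 987 [[-50.1, -86.1], [40.3, -13.6]] 48.3 handle 83 [ -2.4 -45.4]
46 1157 [[-49.8, 9.2], [40.6, 79.3]] 48.4 handle 96 [-1.5 47.2]
138 1369 [[-49.5, 101.1], [40.5, 170.5]] 48.5 handle 114 [ -1.8 139.1]
reducer [-32.72638275 209.1387949 ] 95.17462201287356
side 4421 z 47.73998716571964
((581.5426635742188, 43.71632385253906), (479.0928649902344, 172.63294982910156), 76.6637954711914)
th -0.23276067874708892
origin [575.21794704  45.21564396] ex [ 0.97303331 -0.23066463]
-138 622 [[-45.1, -172.8], [42.6, -100.3]] 49.6 handle 61 [  -2.  -140.9]
-46 533 [[-44.9, -80.9], [42.4, -8.6]] 49.7 handle 51 [ -2.1 -49. ]
46 460 [[-44.8, 11.0], [42.7, 84.9]] 49.8 handle 47 [-1.7 41.8]
138 403 [[-45.0, 103.2], [42.6, 176.3]] 50.0 handle 36 [ -2.3 134.4]
reducer [-33.76472994 200.94362791] 96.20608574429673
```

View pics/side0.png

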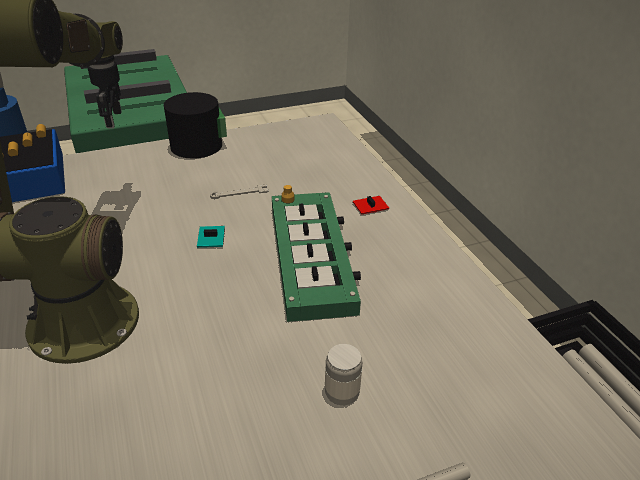

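The side view agrees: box at (315,255), covers in its wells, tin (343,375) and reducer (287,193) clear of them. Both cameras put the box origin near (576, 46) with a yaw of about -0.233. Now I'll press the near ends one by one with closed fingers.

```bash
cat >> h.py <<'E'
O=np.array([576.,46.3]); TH=-0.2327
EX=np.array([np.cos(TH),np.sin(TH)]); EY=np.array([-EX[1],EX[0]])
Q=[0,np.cos(np.pi/2+TH/2),np.sin(np.pi/2+TH/2),0]
def P(x,y,ztip,reach): return [*(O+x*EX+y*EY),ztip+reach]
E
python3 - <<'E'
from h import *
from rig import bot
bot.move_gripper(0); r=bot.tip_reach; print("reach",r)
bot.move_to(P(-32,138,130,r),Q)
for y in(138,46,-46,-138):
    bot.servo_line(P(-32,y,75 if y<138 else 80,r),speed=120)
    bot.servo_line(P(-32,y,57,r),speed=60); bot.dwell(.15)
    f0=bot.read_state()["ft_force"]
    hit=bot.servo_line(P(-32,y,41,r),speed=12,until_force=4); bot.dwell(.25)
    s=bot.read_state(); print(y,hit,"ztip",round(s["ee_pos"][2]-r,2),(s["ft_force"]-f0).round(1),s["clock"])
    bot.servo_line(P(-32,y,80,r),speed=80)
E
```

```text
reach 19.0
138 True ztip 49.08 [-1.6 -0.3  5. ] 5.075
46 True ztip 49.08 [-0.1 -0.9  4.6] 8.1417
-46 True ztip 49.08 [-2.2  0.2  5.7] 11.2083
-138 True ztip 46.98 [-3.4 -0.   7. ] 14.375
```

Three covers stop the fingertip at 49.1 mm. Cover_a (y = -138) dips 2.1 mm, which is a tilt of about 0.1 rad at the finger's inner edge, so it is the loose one. A wrist crop will confirm it before I push.

```bash
python3 - <<'E'
from h import *
from rig import bot
r=bot.tip_reach
c=bot.read_camera("side"); cv2.imwrite("pics/pre.png",cv2.resize(c["image"][170:330,240:400],(640,640))[:600])
bot.servo_line(P(-28,-138,80,r),speed=100)
bot.servo_line(P(-28,-138,57,r),speed=60); bot.dwell(.15)
h=bot.servo_line(P(-8,-138,57,r),speed=25,until_force=12) 
s=bot.read_state();print(h,((s["ee_pos"][:2]-O)@EX),s["ft_force"].round(1),s["clock"])
E
```

```text
False -7.947759142309841 [-0.6 -0.9  0.3] 16.875
```

View pics/pre.png

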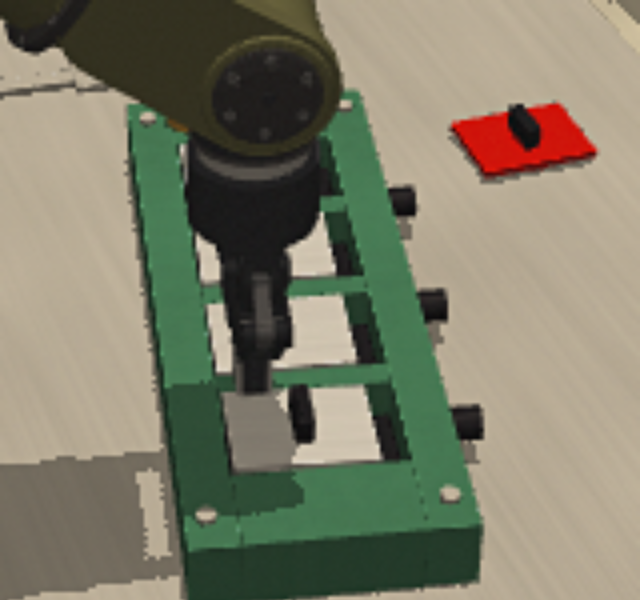

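The enlarged crop shows the fingers over the grey cover nearest the camera (handle at (300,412)), with its open gap on the right around (390,425). That is the aluminium plate in its well, and the red look-alike is separate at (520,135). I'll keep pushing until it meets the far wall.

```bash
python3 - <<'E'
from h import *
from rig import bot
r=bot.tip_reach
h=bot.servo_line(P(16,-138,57,r),speed=20,until_force=8)
s=bot.read_state();print(h,((s["ee_pos"][:2]-O)@EX),s["ft_force"].round(1),s["clock"])
bot.dwell(.3)
x=(s["ee_pos"][:2]-O)@EX
bot.servo_line(P(x-10,-138,57,r),speed=60)
bot.servo_line(P(x-15,-138,110,r),speed=100)
bot.servo_line(P(-170,-138,180,r),speed=150); bot.dwell(.2)
for n in("scene","side"):
    c=bot.read_camera(n); W=cloud(c); im=c["image"]; hsv=cv2.cvtColor(im,cv2.COLOR_BGR2HSV)
    if n=="side": cv2.imwrite("pics/post.png",cv2.resize(im[170:330,240:400],(600,600)))
    q=(W[...,:2]-O)@np.stack([EX,EY]).T
    for y in(-138,-46,46,138):
        m=(c["depth"]>0)&(abs(q[...,1]-y)<32)&(q[...,0]>-55)&(q[...,0]<66)&(hsv[...,1]<60)&(hsv[...,2]>110)&(W[...,2]>38)
        A=np.c_[q[m],np.ones(m.sum())]; k=np.linalg.lstsq(A,W[m][:,2],rcond=None)[0]
        print(n,y,np.percentile(q[m][:,0],[1,99]).round(1),np.median(W[m][:,2]).round(1),"slopes",k[:2].round(3))
print(bot.read_state()["clock"])
E
```

```text
True -2.6328074291175865 [-0.1 -0.1  0.1] 17.4083
scene -138 [-30.3  60.3] 44.5 slopes [0.003 0.002]
scene -46 [-49.8  41.5] 48.4 slopes [0.005 0.   ]
scene 46 [-49.4  41.9] 48.4 slopes [ 0.005 -0.   ]
scene 138 [-49.1  41.7] 48.5 slopes [ 0.002 -0.004]
side -138 [-28.2  59. ] 45.9 slopes [0.002 0.003]
side -46 [-45.9  42. ] 49.8 slopes [-0.007 -0.001]
side 46 [-45.8  42.6] 49.9 slopes [-0.001 -0.   ]
side 138 [-45.5  41.5] 49.8 slopes [0.007 0.001]
20.2667
```

View pics/post.png

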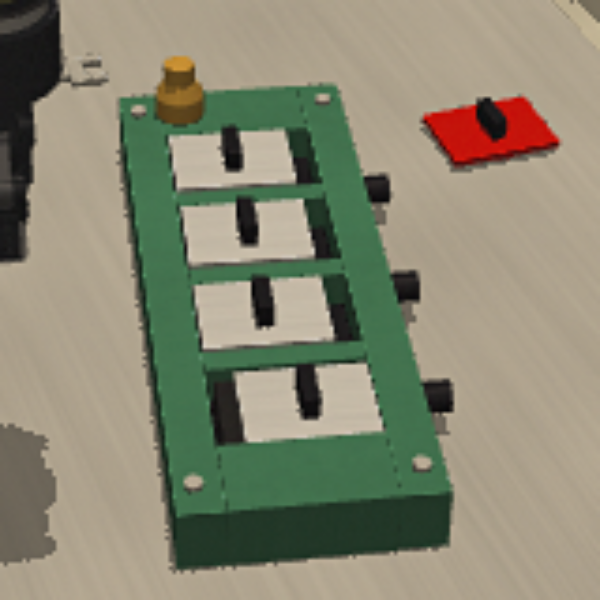

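Cover_a (handle at (308,392)) now sits against the far wall. It is level and 4 mm lower than before. The other three covers and the reducer have not moved.

```bash
python3 -c "
from rig import bot
print(bot.finish_job())"
```

```text
the job is handed in; nothing more can be done
None
```

Cover_a (y = -138 mm) was the one that rocked; I pushed it to the far wall, where it dropped 4 mm and lies level in its seat, the other three covers and the reducer look unmoved (tin and wrench not re-measured), and I handed the job in about 20 s into the run, with no verdict returned.

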